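# Free the stuck stopper of the taller jar

### The arm

A 6-joint arm with a two-finger parallel gripper is mounted at the origin on a cart in front of the work surface, level with it; the furniture and walls round the work are solid. World frame = base frame: x ahead of the robot, y to its left, z up, the work surface at z = 0. Lengths are in m, angles in rad, forces in N, time in s.
With the tool pointing down it reaches from about 0.35 to 0.975 m from the base axis. Payload 4.9 kg.
Tool frame: the origin (TCP) lies on the centre line of the jaws, within the pads' length; the fingertips stand ahead of it and the grasp point (between the pads) lies 2 mm behind it (env.tcp_to_tips is the z of the fingertips in the tool frame, in m); z points along the fingers, y is the direction in which the jaws open and shut (so a half turn about z gives the same grasp; the last joint's range is limited). The gripper opens to 85 mm and grips with 20 to 120 N. Pads are 22 mm wide; open, the fingers measure 114 mm over their backs; the gripper's body (76 mm by 85 mm) begins 54 mm behind the grasp point. The pads swing forward as they close: fully open they stand 13 mm farther back than shut.
Start: joints at [-1.3, 0.053, 1.613, -0, 1.476, -0.119], TCP at [0.237, -0.578, 0.248] pointing down, gripper open.
Joint ranges: [-3.01, 3.01], [-1.01, 2.22], [0.06, 2.58], [-1.02, 4.17], [0.09, 2.62], [-3.14, 3.14]. Speed limits (rad/s): [2.57, 2.57, 3.14, 3.14, 3.14, 3.14].

### API

Orientations are given as a unit quaternion [w, x, y, z].
In Python, from rig import env gives the robot as it stands.
- The arm moves only by the tool send_rows, never from a script. Its argument "rows" is a list of rows, each an object of numbers: "claw": the closure, from 0 (fully open) to 1 (shut); "tx", "ty", "tz": the shift along the tool's x, y, z in mm; "ax", "ay", "az": the turn, a rotation vector about the tool's x, y, z in degrees. A call has 1 to 12 rows; each row shifts and turns the pose as measured when the row begins, along the tool's axes as they then stand; what a row does not reach is not made up. A row lasts 1/8 s, in which the tool goes at most 62.5 mm and 10.7 degrees, less where a joint would pass 70% of its speed; a pose out of reach is approached as far as the arm can. A call with a gripper value outside its range is refused whole. The fingers move at their own pace and stop on an object; "squeeze" is the grip in N (left out, the last holds). Time passes only in rows, so rows that do not move let the fingers close. It gives the time, the measured TCP pose, the force and the opening at its end, in the units of the state.
- env.read_state(): the state, without advancing time (a new reading comes with each control period).
- env.snapshot(name): name is "scene" or "top" or "wrist"; returns the picture (480x640x3 uint8, red, green, blue); there is no depth.
- env.camera_model(name): a dict with "K" (3x3 intrinsics, pixels), "view" (4x4, takes a point from world to camera coordinates). Camera axes: x right, y down, z forward; pixel columns grow to the right and rows downward; lengths in m; the calibration is good to about 2 mm. A picture is of the moment at which its call begins: read the wrist's pose just before it. camera_model takes no time and is no camera call; for the wrist camera it gives the pose at the moment of the call.
- env.close_job(): hands the job in, once; it reports no verdict.
The state is a dict: "time_s": time; "joint_positions": joint angles; "dq": joint speeds; "joint_torque": joint torques, N m; "ee_pos": TCP position; "tool_rot": TCP orientation; "ft_force": force on the tool from outside, world axes, zero at the start; "ft_torque": the same for the moment, N m; "finger_gap": opening from 0.0 (shut) to 1.0 (fully open).
Only numpy, scipy, OpenCV 4.12 (cv2) and the standard library are available. Lean on these libraries where they do the work, as an engineer would, in place of code of your own. Each camera call takes 0.05 s, during which the arm holds its last target.

### The job

The wooden stopper of the taller of the two white jars is stuck fast. Take it by its grip, rock it from side to side along the grip's length until it is free, pull it straight out and stand it upright in the middle of the oblong cork trivet at the front of the cooker. Leave the lower jar's stopper alone.

Things in the scene. Friction and masses are not known exactly. Their poses are not given: they have to be found in the camera images.
- tall_stopper: Wooden stopper in the taller jar, 100 mm tall, 90 g. Origin: centre of its underside, 50 mm below the jar's rim; z up. Heights above it: foot 26 x 30 mm (x, y) to 20, wide part 34 x 30 to 34, neck 24 x 30 to 54, then the flat grip, 40 mm along x, 16 mm thick along y, up to 100: pinch it across its thickness at about 80. It can turn between the fingers.
- tall_jar: Taller white jar, fixed: 94 x 62 mm (x, y), 115 tall, mouth 44 x 36. Origin: centre of underside; x along the grip. Stiff seals at its +x and -x ends lie over the stopper's wide part: pulled straight it rises 3 mm and stops. Tilting it along x, about a rib 46 mm below the rim, pushes that side's seal back for good (10 N at grip); 10 degrees (grip 14 mm sideways) each way frees it, 13 is the stop.
- trivet: Oblong cork trivet, 64 x 130 mm (x, y), 10 mm thick, flat at the front of the cooker's cold top; fixed. Origin: centre of its underside; x away from the robot, y to its left. The range hood over the cooker begins 0.49 m above the worktop and about 75 mm farther back than the trivet's centre: bring the stopper in low and from the front, then retreat the same way.
- low_stopper: The same kind of stopper in the lower white jar (80 mm tall, otherwise the same shape); origin at the centre of its underside. It stays where it is. The hood's left end stands about 80 mm to the right of the nearer jar's centre, 60 mm farther back, 0.49 m up: keep forearm and wrist clear of it.
Mind the look-alikes: they are no part of the job. Leave any black or orange look-alike of the tall_stopper alone.

How it is judged:
By the outcome, as a careful person would: the job done as asked, in the order asked, and still so for the second after the job is handed in, with the robot touching nothing.
It also fails if it takes over 58 s, if anything falls off the work surface, if the arm or the gripper's body presses on something with over 40 N, if the wrist force passes 120 N, or if a joint passes its speed limit or range.

## Working session

There is one attempt and no reset: what is moved stays moved. The work goes in short steps, Python scripts to look and compute and a tool call to move; the robot and the scene stay as the last step left them, time stands still between calls to the robot, and variables do not carry over. Pictures are saved under pics/ and viewed, and the job is handed in when it is done.

Besides the shell and the picture viewer there is one more tool, called by a JSON object that holds its "method" and its "body". send_rows: Moves the arm, as the interface text tells. Its arguments: {"type":"object","properties":{"rows":{"type":"array"},"squeeze":{"type":"number"}},"required":["rows"]}

```bash
ls; mkdir -p pics; python3 - <<'E'
from rig import env
import cv2,numpy as np
print(env.read_state(), env.tcp_to_tips)
for n in ["scene","top","wrist"]:
    m=env.camera_model(n); print(n,np.round(m["K"],2).tolist(),np.round(m["view"],4).tolist())
    cv2.imwrite(f"pics/{n}0.png",env.snapshot(n)[:,:,::-1])
E
```

```text
pics
{'time_s': 0.0, 'joint_positions': array([-1.29999584e+00,  5.33399171e-02,  1.61430480e+00, -1.11394378e-05,
        1.47599248e+00, -1.18987247e-01]), 'dq': array([-0.0003703 , -0.00021458, -0.00135184, -0.00095357,  0.00018774,
       -0.00016296]), 'joint_torque': array([-2.14123042e-04, -3.93693602e+01, -3.70172632e+01, -2.65022763e-04,
        6.94878850e-03,  1.24062151e-05]), 'ee_pos': array([ 0.23734079, -0.57754269,  0.24706703]), 'tool_rot': array([-1.01890829e-03,  9.81067613e-01,  1.93662834e-01, -8.30509469e-05]), 'ft_force': array([-0.09212224, -0.54960168,  0.47734346]), 'ft_torque': array([-0.04143855, -0.00674067, -0.01815984]), 'finger_gap': 1.0000506179694881} 0.017
scene [[564.08, 0.0, 311.04], [0.0, 564.08, 249.17], [0.0, 0.0, 1.0]] [[-0.6728, -0.7398, -0.0101, 0.5214], [-0.5532, 0.512, -0.6571, 0.3354], [0.4913, -0.4365, -0.7537, 1.3301], [0.0, 0.0, 0.0, 1.0]]
top [[623.66, 0.0, 322.89], [0.0, 623.66, 229.0], [0.0, 0.0, 1.0]] [[-0.089, -0.996, -0.0121, 0.1867], [-0.8996, 0.0856, -0.4282, 0.6088], [0.4275, -0.0272, -0.9036, 1.5034], [0.0, 0.0, 0.0, 1.0]]
wrist [[353.38, 0.0, 319.59], [0.0, 353.38, 236.49], [0.0, 0.0, 1.0]] [[0.3789, -0.9254, -0.0036, -0.6242], [-0.8744, -0.3593, 0.326, -0.042], [-0.303, -0.1204, -0.9454, 0.3826], [0.0, 0.0, 0.0, 1.0]]
```

View pics/scene0.png

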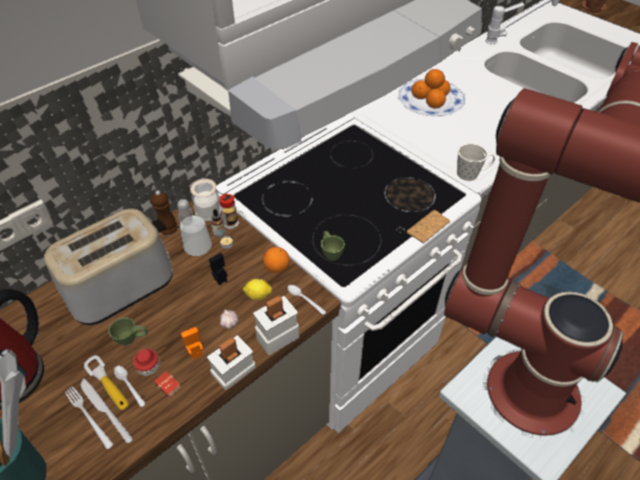

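View pics/top0.png

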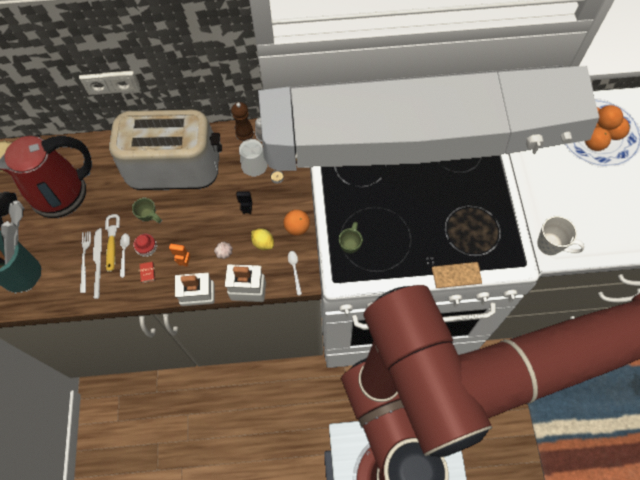

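View pics/wrist0.png

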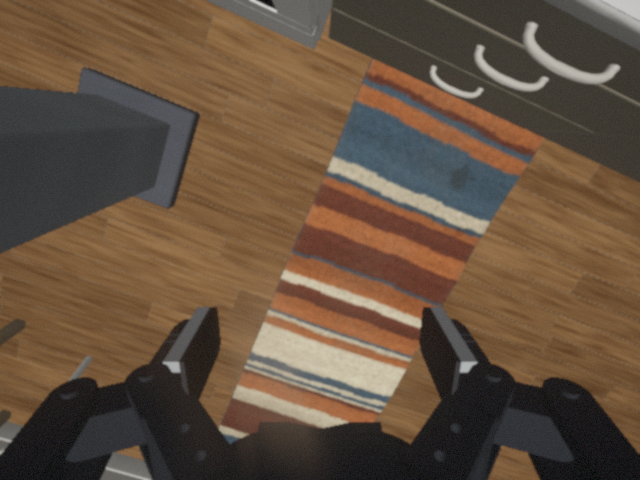

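```bash
python3 - <<'E'
import cv2,numpy as np
a=cv2.imread("pics/scene0.png");b=cv2.imread("pics/top0.png")
c=cv2.resize(a[280:400,190:320],(780,720)[:2],interpolation=cv2.INTER_CUBIC)
cv2.imwrite("pics/c1.png",cv2.resize(a[290:390,195:325],(780,600),interpolation=cv2.INTER_CUBIC))
cv2.imwrite("pics/c2.png",cv2.resize(b[245:320,165:275],(800,545),interpolation=cv2.INTER_CUBIC))
cv2.imwrite("pics/c3.png",cv2.resize(b[240:300,420:500],(800,600),interpolation=cv2.INTER_CUBIC))
cv2.imwrite("pics/c4.png",cv2.resize(a[195:255,390:470],(800,600),interpolation=cv2.INTER_CUBIC))
E
```

```text
(no output)
```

View pics/c1.png

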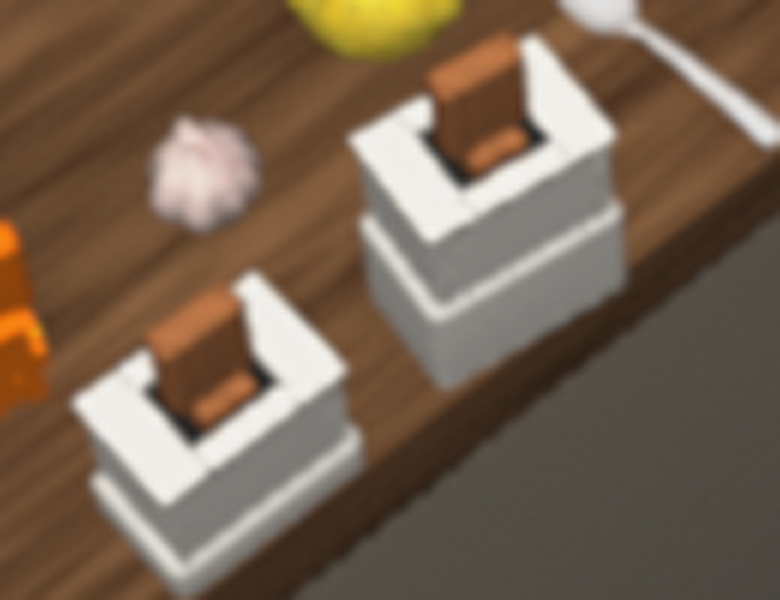

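View pics/c2.png

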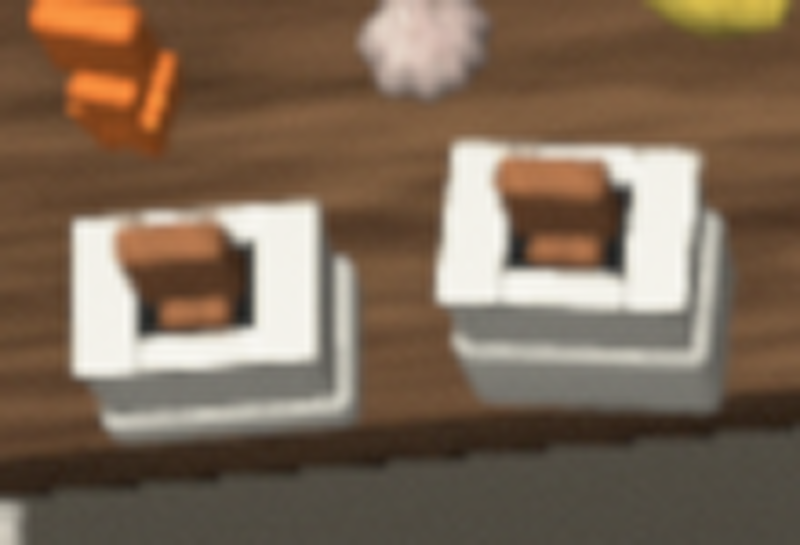

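View pics/c3.png

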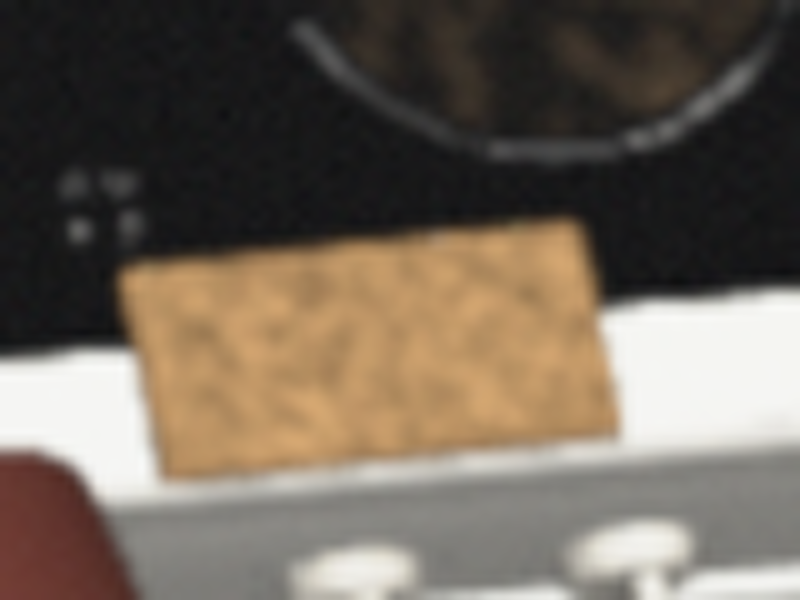

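View pics/c4.png

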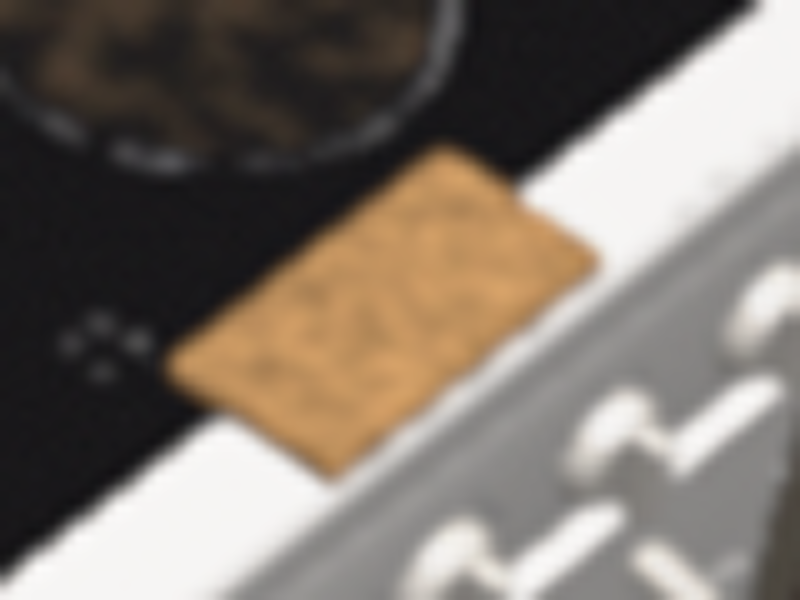

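```bash
cat > h.py <<'E'
import numpy as np
from scipy.optimize import least_squares
from scipy.spatial.transform import Rotation as R
def proj(m,P):
    P=np.c_[P,np.ones(len(P))]@np.array(m["view"]).T
    p=P[:,:3]@np.array(m["K"]).T
    return p[:,:2]/p[:,2:]
def rect(p,a,b): # a along local x, b local y
    c=np.array([[a,b],[a,-b],[-a,-b],[-a,b]])/2
    r=np.array([[np.cos(p[3]),-np.sin(p[3])],[np.sin(p[3]),np.cos(p[3])]])
    return np.c_[c@r.T+p[:2],np.full(4,p[2])]
def fit(obs,a,b,p0,z=None):
    # obs: list of (model, 4 px) order far+y, far-y, near-y, near+y
    f=lambda p:np.concatenate([(proj(m,rect(p if z is None else [p[0],p[1],z,p[3]],a,b))-u).ravel() for m,u in obs])
    s=least_squares(f,p0); return s.x,np.round(f(s.x),1)
E
python3 - <<'E'
from h import *
from rig import env
T=env.camera_model("top");S=env.camera_model("scene")
t=np.array([(452,140),(700,152),(690,312),(437,303)])/7.2727+[165,245]
s=np.array([(348,137),(535,35),(617,132),(437,240)])/6+[195,290]
for z in (.115,None):
  for o in ([(T,t)],[(S,s)],[(T,t),(S,s)]):
    if z is None and len(o)<2: continue
    print(*fit(o,.062,.094,[.6,.4,.115,0],z))
t=np.array([(118,268),(582,218),(620,435),(165,478)])/10+[420,240]
s=np.array([(165,360),(445,145),(600,262),(335,480)])/10+[390,195]
for z in (.01,None):
  for o in ([(T,t)],[(S,s)],[(T,t),(S,s)]):
    if z is None and len(o)<2: continue
    print(*fit(o,.064,.130,[.6,-.1,.01,0],z))
E
```

```text
[ 0.51959772  0.34609172 -1.3411622  -0.12986044] [-0.6  0.1  1.2 -0.4  0.6  0.1 -1.1  0.1]
[ 0.5175077   0.34619104  0.10927261 -0.10613732] [-0.8  0.6  0.6 -1.3  1.6 -0.7 -1.3  1.2]
[ 0.51853452  0.34603047 -0.06045308 -0.1178422 ] [-0.7  0.7  1.1 -0.2  0.8  0.3 -1.   0.7 -1.   0.1  0.6 -1.6  1.4 -0.8
 -1.8  0.8]
[ 0.51982363  0.34563549  0.11214637 -0.11795209] [-0.4  0.6  1.3 -0.2  1.   0.2 -0.7  0.6 -1.1  0.4  0.4 -1.3  1.2 -0.5
 -2.   1. ]
[ 0.50952984 -0.22962375  0.00999072  0.01227982] [-0.  -0.3 -0.2  0.1  0.9 -0.1 -0.6  0.3]
[ 0.50753675 -0.22858018 -0.57718567  0.01549779] [-0.3  0.3 -0.4  0.2  1.1 -0.6 -0.3  0.1]
[ 0.50869089 -0.22934045 -1.79363438  0.01382893] [-0.1 -0.  -0.3  0.3  0.8  0.2 -0.6  0.7 -0.5 -0.1 -0.5 -0.1  0.9 -0.9
 -0.5 -0.3]
[ 0.50975061 -0.23055352  0.00732005  0.01361415] [ 0.1 -0.  -0.1  0.3  1.   0.1 -0.4  0.6 -0.6  0.2 -0.6  0.1  0.7 -0.6
 -0.7 -0.1]
```

```bash
cat >> h.py <<'E'
def Rq(q): return R.from_quat([q[1],q[2],q[3],q[0]])
def tool(yaw,tilt=0):
    """tool y at world yaw (deg), z down"""
    y=np.array([np.cos(np.radians(yaw)),np.sin(np.radians(yaw)),0]);z=np.array([0,0,-1.]);x=np.cross(y,z)
    return R.from_matrix(np.c_[x,y,z])
def plan(env,P,Rt,n):
    s=env.read_state(); p=s["ee_pos"];r=Rq(s["tool_rot"])
    d=(r.inv()*Rt).as_rotvec()
    print("t",round(s["time_s"],2),"pos",np.round(p,4),"remain world mm",np.round((P-p)*1e3,1),"rot deg",np.round(np.degrees(d),1))
    for i in range(n):
        ri=r*R.from_rotvec(d*i/n); st=ri.inv().apply((np.array(P)-p)/n)*1e3
        print('{"tx":%.1f,"ty":%.1f,"tz":%.1f,"ax":%.2f,"ay":%.2f,"az":%.2f},'%(*st,*np.degrees(d/n)))
E
python3 - <<'E'
from h import *
from rig import env
plan(env,np.array([.515,.34,.28]),tool(-6.8),18)
s=env.camera_model("wrist")["view"];s=np.array(s)
st=env.read_state()
c=-s[:3,:3].T@s[:3,3]; print("cam in tool",Rq(st["tool_rot"]).inv().apply(c-st["ee_pos"]), Rq(st["tool_rot"]).inv().apply(s[2,:3]))
E
```

```text
t 0.15 pos [ 0.2374 -0.5777  0.2473] remain world mm [277.6 917.7  32.7] rot deg [ -0.1  -0.1 -60.9]
{"tx":33.6,"ty":-41.3,"tz":-1.7,"ax":-0.00,"ay":-0.00,"az":-3.38},
{"tx":36.0,"ty":-39.2,"tz":-1.7,"ax":-0.00,"ay":-0.00,"az":-3.38},
{"tx":38.3,"ty":-37.1,"tz":-1.8,"ax":-0.00,"ay":-0.00,"az":-3.38},
{"tx":40.4,"ty":-34.7,"tz":-1.8,"ax":-0.00,"ay":-0.00,"az":-3.38},
{"tx":42.4,"ty":-32.3,"tz":-1.8,"ax":-0.00,"ay":-0.00,"az":-3.38},
{"tx":44.2,"ty":-29.7,"tz":-1.8,"ax":-0.00,"ay":-0.00,"az":-3.38},
{"tx":45.9,"ty":-27.1,"tz":-1.8,"ax":-0.00,"ay":-0.00,"az":-3.38},
{"tx":47.4,"ty":-24.3,"tz":-1.8,"ax":-0.00,"ay":-0.00,"az":-3.38},
{"tx":48.7,"ty":-21.5,"tz":-1.8,"ax":-0.00,"ay":-0.00,"az":-3.38},
{"tx":49.9,"ty":-18.6,"tz":-1.8,"ax":-0.00,"ay":-0.00,"az":-3.38},
{"tx":50.9,"ty":-15.6,"tz":-1.8,"ax":-0.00,"ay":-0.00,"az":-3.38},
{"tx":51.8,"ty":-12.6,"tz":-1.8,"ax":-0.00,"ay":-0.00,"az":-3.38},
{"tx":52.4,"ty":-9.5,"tz":-1.8,"ax":-0.00,"ay":-0.00,"az":-3.38},
{"tx":52.9,"ty":-6.4,"tz":-1.8,"ax":-0.00,"ay":-0.00,"az":-3.38},
{"tx":53.2,"ty":-3.2,"tz":-1.8,"ax":-0.00,"ay":-0.00,"az":-3.38},
{"tx":53.3,"ty":-0.1,"tz":-1.8,"ax":-0.00,"ay":-0.00,"az":-3.38},
{"tx":53.2,"ty":3.0,"tz":-1.8,"ax":-0.00,"ay":-0.00,"az":-3.38},
{"tx":52.9,"ty":6.2,"tz":-1.8,"ax":-0.00,"ay":-0.00,"az":-3.38},
cam in tool [ 0.08424727  0.00090514 -0.12594539] [-0.32622906 -0.00191219  0.94528882]
```

{"method": "send_rows", "body": {"rows": [{"tx":34,"ty":-41,"tz":-2,"az":-3.4,"claw":0},{"tx":36,"ty":-39,"tz":-2,"az":-3.4,"claw":0},{"tx":38,"ty":-37,"tz":-2,"az":-3.4,"claw":0},{"tx":40,"ty":-35,"tz":-2,"az":-3.4,"claw":0},{"tx":42,"ty":-32,"tz":-2,"az":-3.4,"claw":0},{"tx":44,"ty":-30,"tz":-2,"az":-3.4,"claw":0},{"tx":46,"ty":-27,"tz":-2,"az":-3.4,"claw":0},{"tx":47,"ty":-24,"tz":-2,"az":-3.4,"claw":0},{"tx":49,"ty":-21,"tz":-2,"az":-3.4,"claw":0},{"tx":50,"ty":-19,"tz":-2,"az":-3.4,"claw":0},{"tx":51,"ty":-16,"tz":-2,"az":-3.4,"claw":0},{"tx":52,"ty":-13,"tz":-2,"az":-3.4,"claw":0}]}}

```text
schema error: expected keys claw, tx, ty, tz, ax, ay, az
```

```bash
python3 - <<'E'
from h import *
from rig import env
plan(env,np.array([.515,.34,.26]),tool(-6.8),8)
E
```

```text
t 0.15 pos [ 0.2374 -0.5777  0.2473] remain world mm [277.6 917.7  12.7] rot deg [ -0.1  -0.1 -60.9]
{"tx":75.7,"ty":-92.9,"tz":-1.4,"ax":-0.01,"ay":-0.01,"az":-7.61},
{"tx":87.3,"ty":-82.1,"tz":-1.4,"ax":-0.01,"ay":-0.01,"az":-7.61},
{"tx":97.4,"ty":-69.8,"tz":-1.5,"ax":-0.01,"ay":-0.01,"az":-7.61},
{"tx":105.8,"ty":-56.3,"tz":-1.5,"ax":-0.01,"ay":-0.01,"az":-7.61},
{"tx":112.3,"ty":-41.8,"tz":-1.5,"ax":-0.01,"ay":-0.01,"az":-7.61},
{"tx":116.9,"ty":-26.5,"tz":-1.5,"ax":-0.01,"ay":-0.01,"az":-7.61},
{"tx":119.4,"ty":-10.8,"tz":-1.6,"ax":-0.01,"ay":-0.01,"az":-7.61},
{"tx":119.7,"ty":5.1,"tz":-1.6,"ax":-0.01,"ay":-0.01,"az":-7.61},
```

All keys are required in every row.

{"method": "send_rows", "body": {"rows": [{"claw":0,"tx":34,"ty":-41,"tz":-2,"ax":0,"ay":0,"az":-3.4},{"claw":0,"tx":36,"ty":-39,"tz":-2,"ax":0,"ay":0,"az":-3.4},{"claw":0,"tx":38,"ty":-37,"tz":-2,"ax":0,"ay":0,"az":-3.4},{"claw":0,"tx":40,"ty":-35,"tz":-2,"ax":0,"ay":0,"az":-3.4},{"claw":0,"tx":42,"ty":-32,"tz":-2,"ax":0,"ay":0,"az":-3.4},{"claw":0,"tx":44,"ty":-30,"tz":-2,"ax":0,"ay":0,"az":-3.4},{"claw":0,"tx":46,"ty":-27,"tz":-2,"ax":0,"ay":0,"az":-3.4},{"claw":0,"tx":47,"ty":-24,"tz":-2,"ax":0,"ay":0,"az":-3.4},{"claw":0,"tx":49,"ty":-21,"tz":-2,"ax":0,"ay":0,"az":-3.4},{"claw":0,"tx":50,"ty":-19,"tz":-2,"ax":0,"ay":0,"az":-3.4},{"claw":0,"tx":51,"ty":-16,"tz":-2,"ax":0,"ay":0,"az":-3.4},{"claw":0,"tx":52,"ty":-13,"tz":-2,"ax":0,"ay":0,"az":-3.4}]}}

```text
time_s: 1.65
ee_pos: [0.4173, 0.0527, 0.2706]
tool_rot: [-0.002, 0.848, 0.53, 0.002]
ft_force: [0.8, -0.6, -0.1]
finger_gap: 0.998
```

```bash
python3 - <<'E'
from h import *
from rig import env
plan(env,np.array([.515,.34,.26]),tool(-6.8),10)
E
```

```text
t 1.65 pos [0.4173 0.0527 0.2706] remain world mm [ 97.7 287.3 -10.6] rot deg [  0.   -0.3 -19.2]
{"tx":30.1,"ty":-3.8,"tz":1.2,"ax":0.00,"ay":-0.03,"az":-1.92},
{"tx":30.2,"ty":-2.8,"tz":1.2,"ax":0.00,"ay":-0.03,"az":-1.92},
{"tx":30.3,"ty":-1.8,"tz":1.2,"ax":0.00,"ay":-0.03,"az":-1.92},
{"tx":30.3,"ty":-0.8,"tz":1.2,"ax":0.00,"ay":-0.03,"az":-1.92},
{"tx":30.3,"ty":0.2,"tz":1.2,"ax":0.00,"ay":-0.03,"az":-1.92},
{"tx":30.3,"ty":1.3,"tz":1.2,"ax":0.00,"ay":-0.03,"az":-1.92},
{"tx":30.3,"ty":2.3,"tz":1.1,"ax":0.00,"ay":-0.03,"az":-1.92},
{"tx":30.2,"ty":3.3,"tz":1.1,"ax":0.00,"ay":-0.03,"az":-1.92},
{"tx":30.0,"ty":4.3,"tz":1.1,"ax":0.00,"ay":-0.03,"az":-1.92},
{"tx":29.9,"ty":5.3,"tz":1.1,"ax":0.00,"ay":-0.03,"az":-1.92},
```

{"method": "send_rows", "body": {"rows": [{"claw":0,"tx":30,"ty":-4,"tz":1,"ax":0,"ay":0,"az":-1.9},{"claw":0,"tx":30,"ty":-3,"tz":1,"ax":0,"ay":0,"az":-1.9},{"claw":0,"tx":30,"ty":-2,"tz":1,"ax":0,"ay":0,"az":-1.9},{"claw":0,"tx":30,"ty":-1,"tz":1,"ax":0,"ay":0,"az":-1.9},{"claw":0,"tx":30,"ty":0,"tz":1,"ax":0,"ay":0,"az":-1.9},{"claw":0,"tx":30,"ty":1,"tz":1,"ax":0,"ay":0,"az":-1.9},{"claw":0,"tx":30,"ty":2,"tz":1,"ax":0,"ay":0,"az":-1.9},{"claw":0,"tx":30,"ty":3,"tz":1,"ax":0,"ay":0,"az":-1.9},{"claw":0,"tx":30,"ty":4,"tz":1,"ax":0,"ay":0,"az":-1.9},{"claw":0,"tx":30,"ty":5,"tz":1,"ax":0,"ay":0,"az":-1.9},{"claw":0,"tx":0,"ty":0,"tz":0,"ax":0,"ay":0,"az":0}]}}

```text
time_s: 3.02
ee_pos: [0.5096, 0.353, 0.2575]
tool_rot: [-0.002, 0.743, 0.67, -0.0]
ft_force: [-0.0, 0.0, -0.6]
finger_gap: 1.005
```

```bash
python3 - <<'E'
from h import *
from rig import env
import cv2
plan(env,np.array([.5185,.346,.26]),tool(-6.8),1)
m=env.camera_model("wrist"); np.save("m1.npy",m,allow_pickle=True)
im=env.snapshot("wrist")[:,:,::-1]; cv2.imwrite("pics/w1.png",im)
print(env.read_state()["joint_positions"])
E
```

```text
t 3.02 pos [0.5096 0.353  0.2575] remain world mm [ 8.9 -7.   2.5] rot deg [-0.2 -0.1  0.9]
{"tx":-6.0,"ty":9.6,"tz":-2.5,"ax":-0.20,"ay":-0.14,"az":0.90},
[0.48316085 0.03485172 1.61586017 0.00369963 1.49252073 0.58679955]
```

View pics/w1.png

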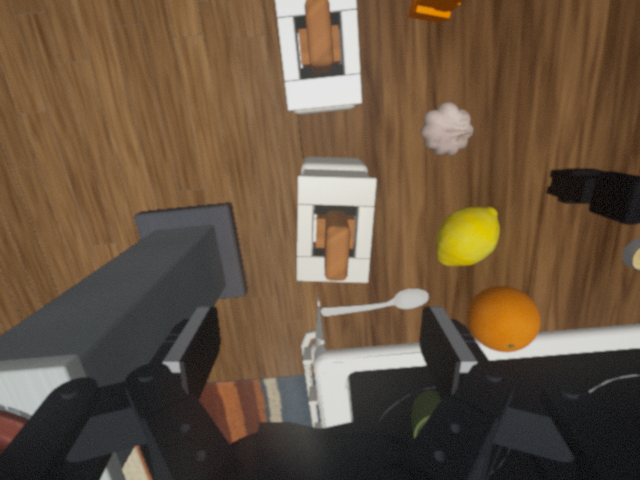

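```bash
python3 - <<'E'
import cv2
b=cv2.imread("pics/w1.png")
cv2.imwrite("pics/w1c.png",cv2.resize(b[145:295,280:400],(480,600),interpolation=cv2.INTER_CUBIC))
E
```

```text
(no output)
```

View pics/w1c.png

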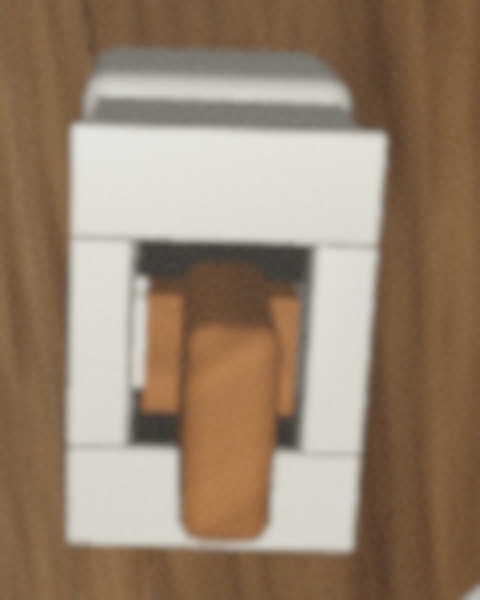

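```bash
python3 - <<'E'
from h import *
from rig import env
m=np.load("m1.npy",allow_pickle=True).item()
o=np.array([280,145])
w=np.array([(388,132),(354,552),(67,543),(70,123)])/4+o
print(fit([(m,w)],.062,.094,[.52,.35,.115,-.1],.115), fit([(m,w)],.062,.094,[.52,.35,.115,-.1]))
g=np.array([(274,328),(266,537),(181,533),(188,322)])/4+o
print(fit([(m,g)],.016,.040,[.52,.35,.165,-.1],.165), fit([(m,g)],.016,.040,[.52,.35,.165,-.1]))
E
```

```text
(array([ 0.52084209,  0.34653391,  0.115     , -0.13208255]), array([ 1.3, -3. ,  0.7,  3.7, -1. ,  4. , -1. , -3.1])) (array([ 0.5210043 ,  0.34235645,  0.1006139 , -0.13240635]), array([-1. , -0.6, -0.9,  0.5,  0.8,  0.9,  1. , -0.6]))
(array([ 0.52051144,  0.34861076,  0.165     , -0.1262031 ]), array([ 1.8, -2.2,  0.9,  1.7, -1.3,  2.2, -1.4, -1.2])) (array([ 0.520642  ,  0.34201135,  0.14795697, -0.1271749 ]), array([ 0.9, -0.3,  0.1, -0.5, -0.4,  0. , -0.6,  0.7]))
```

{"method": "send_rows", "body": {"rows": [{"claw":0,"tx":-5,"ty":11,"tz":10,"ax":0,"ay":0,"az":1.4},{"claw":0,"tx":0,"ty":0,"tz":30,"ax":0,"ay":0,"az":0},{"claw":0,"tx":0,"ty":0,"tz":20,"ax":0,"ay":0,"az":0},{"claw":0,"tx":0,"ty":0,"tz":0,"ax":0,"ay":0,"az":0}]}}

```text
time_s: 3.58
ee_pos: [0.5209, 0.3419, 0.1944]
tool_rot: [-0.001, 0.753, 0.658, -0.001]
ft_force: [0.8, -0.5, 0.3]
finger_gap: 0.998
```

```bash
python3 - <<'E'
from h import *
from rig import env
import cv2
plan(env,np.array([.520,.3475,.143]),tool(-7.3),1)
m=env.camera_model("wrist"); np.save("m2.npy",m,allow_pickle=True)
im=env.snapshot("wrist")[:,:,::-1]; cv2.imwrite("pics/w2.png",im)
print(env.read_state()["joint_positions"])
E
```

```text
t 3.58 pos [0.5209 0.3419 0.1944] remain world mm [ -0.9   5.6 -51.4] rot deg [-0.2 -0.  -0.5]
{"tx":5.4,"ty":-1.5,"tz":51.4,"ax":-0.19,"ay":-0.03,"az":-0.47},
[0.46069689 0.0867032  1.66631257 0.00217462 1.38915987 0.5957181 ]
```

View pics/w2.png

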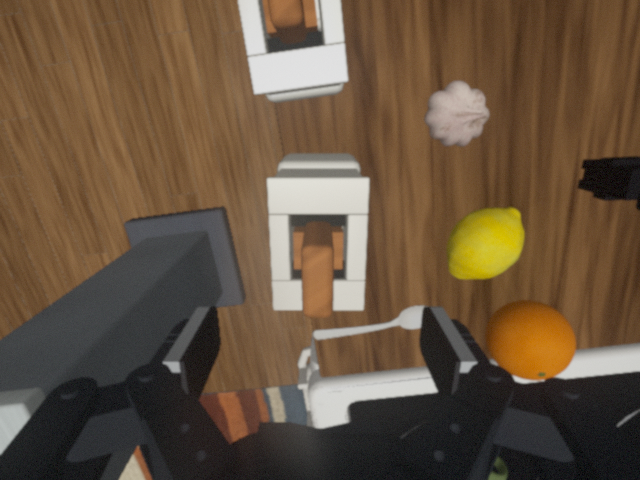

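{"method": "send_rows", "body": {"rows": [{"claw":0,"tx":5,"ty":-1,"tz":20,"ax":0,"ay":0,"az":-0.5},{"claw":0,"tx":0,"ty":0,"tz":20,"ax":0,"ay":0,"az":0},{"claw":0,"tx":0,"ty":0,"tz":12,"ax":0,"ay":0,"az":0},{"claw":0,"tx":0,"ty":0,"tz":0,"ax":0,"ay":0,"az":0}]}}

```text
time_s: 4.12
ee_pos: [0.5217, 0.3481, 0.1416]
tool_rot: [-0.001, 0.75, 0.661, 0.001]
ft_force: [1.1, 0.5, -0.6]
finger_gap: 1.001
```

```bash
python3 - <<'E'
from h import *
from rig import env
import cv2
plan(env,np.array([.520,.3475,.143]),tool(-7.3),1)
im=env.snapshot("wrist")[:,:,::-1]; cv2.imwrite("pics/w3.png",im)
E
```

```text
t 4.12 pos [0.5217 0.3481 0.1416] remain world mm [-1.7 -0.6  1.4] rot deg [ 0.  -0.2  0.1]
{"tx":-0.9,"ty":-1.6,"tz":-1.4,"ax":0.02,"ay":-0.16,"az":0.07},
```

View pics/w3.png

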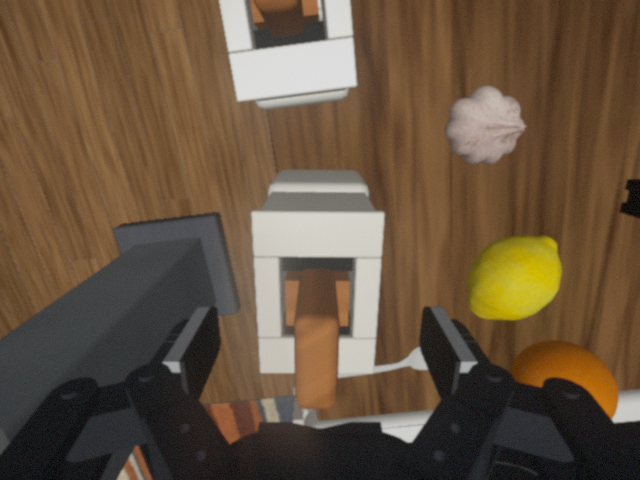

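{"method": "send_rows", "body": {"rows": [{"claw":0,"tx":-1,"ty":-1.5,"tz":-1,"ax":0,"ay":0,"az":0},{"claw":1,"tx":0,"ty":0,"tz":0,"ax":0,"ay":0,"az":0},{"claw":1,"tx":0,"ty":0,"tz":0,"ax":0,"ay":0,"az":0},{"claw":1,"tx":0,"ty":0,"tz":0,"ax":0,"ay":0,"az":0},{"claw":1,"tx":0,"ty":0,"tz":0,"ax":0,"ay":0,"az":0},{"claw":1,"tx":0,"ty":0,"tz":0,"ax":0,"ay":0,"az":0},{"claw":1,"tx":0,"ty":0,"tz":0,"ax":0,"ay":0,"az":0},{"claw":1,"tx":0,"ty":0,"tz":0,"ax":0,"ay":0,"az":0}], "squeeze": 60}}

```text
time_s: 5.18
ee_pos: [0.5217, 0.3482, 0.1462]
tool_rot: [-0.0, 0.75, 0.661, 0.004]
ft_force: [0.2, -0.2, 1.5]
finger_gap: 0.182
```

```bash
python3 - <<'E'
from h import *
from rig import env
import cv2
plan(env,np.array([.520,.3475,.143]),tool(-7.3),1)
s=env.read_state();print(s["ft_force"],s["ft_torque"],s["finger_gap"])
E
```

```text
t 5.17 pos [0.5217 0.3482 0.1462] remain world mm [-1.7 -0.7 -3.2] rot deg [ 0.3 -0.3  0.1]
{"tx":-0.9,"ty":-1.6,"tz":3.2,"ax":0.29,"ay":-0.35,"az":0.07},
[ 0.15041465 -0.24973176  1.50907219] [0.00341078 0.02273512 0.0262031 ] 0.1818335992028272
```

{"method": "send_rows", "body": {"rows": [{"claw":1,"tx":2.7,"ty":0,"tz":0,"ax":0,"ay":-2,"az":0},{"claw":1,"tx":2.7,"ty":0,"tz":0,"ax":0,"ay":-2,"az":0},{"claw":1,"tx":2.7,"ty":0,"tz":0,"ax":0,"ay":-2,"az":0}]}}

```text
time_s: 5.55
ee_pos: [0.5227, 0.3552, 0.1466]
tool_rot: [0.037, 0.75, 0.659, -0.039]
ft_force: [-2.3, -3.5, 3.0]
finger_gap: 0.177
```

```bash
cat >> h.py <<'E'
def rel(env,ref,yaw=-7.3):
    s=env.read_state(); r0=tool(yaw)
    print("t",round(s["time_s"],2),"d tool0 mm",np.round(r0.inv().apply(s["ee_pos"]-np.array(ref))*1e3,1),"rot",np.round(np.degrees((r0.inv()*Rq(s["tool_rot"])).as_rotvec()),2),"F",np.round(r0.inv().apply(s["ft_force"]),1),"M",np.round(r0.inv().apply(s["ft_torque"]),2),"gap",round(s["finger_gap"]*85,1))
E
python3 - <<'E'
from h import *
from rig import env
rel(env,[.5217,.3482,.1462])
E
```

```text
t 5.55 d tool0 mm [ 7.1  0.1 -0.4] rot [-0.24 -6.16  0.06] F [-3.8 -1.8 -3. ] M [0.29 0.19 0.07] gap 15.1
```

{"method": "send_rows", "body": {"rows": [{"claw":1,"tx":3,"ty":0,"tz":0.3,"ax":0,"ay":-2,"az":0},{"claw":1,"tx":3,"ty":0,"tz":0.3,"ax":0,"ay":-2,"az":0},{"claw":1,"tx":3,"ty":0,"tz":0.3,"ax":0,"ay":-1.5,"az":0}]}}

```text
time_s: 5.92
ee_pos: [0.5238, 0.3631, 0.1471]
tool_rot: [0.073, 0.747, 0.656, -0.08]
ft_force: [-3.6, -8.3, 6.6]
finger_gap: 0.178
```

```bash
python3 - <<'E'
from h import *
from rig import env
rel(env,[.5217,.3482,.1462])
E
```

```text
t 5.92 d tool0 mm [15.   0.2 -0.9] rot [ -0.2  -12.42   0.1 ] F [-8.7 -2.5 -6.6] M [ 0.51 -1.02  0.11] gap 15.1
```

{"method": "send_rows", "body": {"rows": [{"claw":1,"tx":2.5,"ty":0,"tz":0.5,"ax":0,"ay":0.5,"az":0},{"claw":1,"tx":1,"ty":0,"tz":0.5,"ax":0,"ay":0,"az":0}]}}

```text
time_s: 6.18
ee_pos: [0.5239, 0.3635, 0.1471]
tool_rot: [0.074, 0.747, 0.656, -0.083]
ft_force: [-2.4, -4.8, 4.7]
finger_gap: 0.178
```

```bash
python3 - <<'E'
from h import *
from rig import env
rel(env,[.5217,.3482,.1462])
import cv2
m=env.camera_model("wrist"); np.save("m4.npy",m,allow_pickle=True)
cv2.imwrite("pics/w4.png",env.snapshot("wrist")[:,:,::-1])
a=env.snapshot("scene")[:,:,::-1]
cv2.imwrite("pics/s4.png",cv2.resize(a[250:390,195:345],(640,600),interpolation=cv2.INTER_CUBIC))
E
```

```text
t 6.17 d tool0 mm [15.5  0.2 -0.9] rot [ -0.13 -12.76   0.1 ] F [-5.  -1.7 -4.7] M [ 0.38 -0.74  0.1 ] gap 15.1
```

View pics/w4.png

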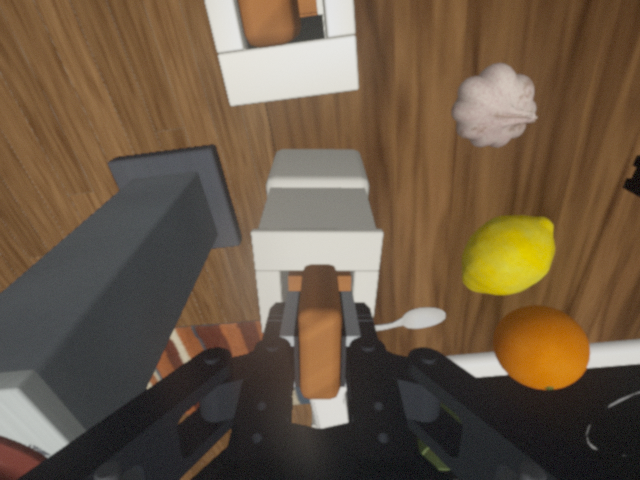

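View pics/s4.png

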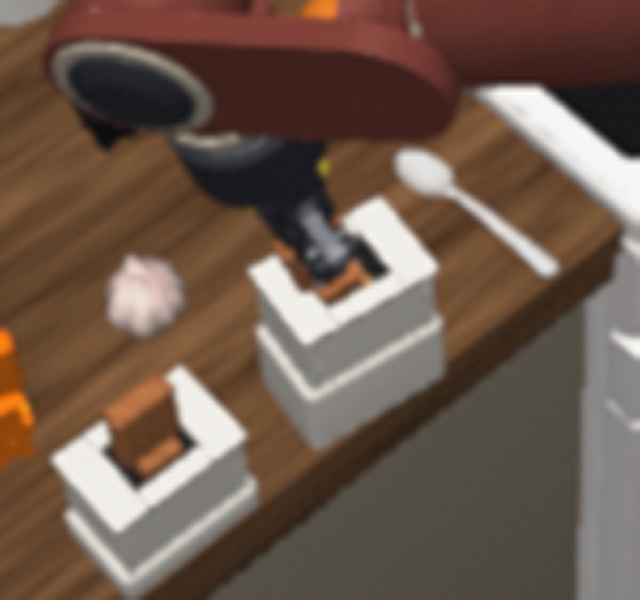

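{"method": "send_rows", "body": {"rows": [{"claw":1,"tx":4,"ty":0,"tz":0.5,"ax":0,"ay":0.5,"az":0}]}}

```text
time_s: 6.4
ee_pos: [0.5241, 0.3647, 0.147]
tool_rot: [0.074, 0.747, 0.656, -0.084]
ft_force: [-4.8, -14.3, 11.9]
finger_gap: 0.18
```

```bash
python3 - <<'E'
from h import *
from rig import env
rel(env,[.5217,.3482,.1462])
E
```

```text
t 6.4 d tool0 mm [16.6  0.3 -0.8] rot [ -0.08 -12.84   0.13] F [-14.8  -3.  -11.9] M [ 0.61 -3.14  0.16] gap 15.3
```

{"method": "send_rows", "body": {"rows": [{"claw":1,"tx":-2.8,"ty":0,"tz":0,"ax":0,"ay":2,"az":0},{"claw":1,"tx":-2.8,"ty":0,"tz":0,"ax":0,"ay":2,"az":0},{"claw":1,"tx":-2.8,"ty":0,"tz":0,"ax":0,"ay":2,"az":0},{"claw":1,"tx":-2.8,"ty":0,"tz":0,"ax":0,"ay":2,"az":0},{"claw":1,"tx":-2.8,"ty":0,"tz":0,"ax":0,"ay":2,"az":0},{"claw":1,"tx":-2.8,"ty":0,"tz":0,"ax":0,"ay":2,"az":0},{"claw":1,"tx":-2.8,"ty":0,"tz":0,"ax":0,"ay":2,"az":0}]}}

```text
time_s: 7.28
ee_pos: [0.521, 0.3461, 0.1478]
tool_rot: [-0.01, 0.751, 0.66, 0.013]
ft_force: [0.7, 2.6, 0.3]
finger_gap: 0.176
```

```bash
python3 - <<'E'
from h import *
from rig import env
rel(env,[.5217,.3482,.1462])
E
```

```text
t 7.28 d tool0 mm [-2.2 -0.4 -1.6] rot [-0.09  1.91  0.01] F [ 2.7  0.3 -0.3] M [0.03 0.53 0.07] gap 14.9
```

{"method": "send_rows", "body": {"rows": [{"claw":1,"tx":-3,"ty":0,"tz":0.2,"ax":0,"ay":2,"az":0},{"claw":1,"tx":-3,"ty":0,"tz":0.2,"ax":0,"ay":2,"az":0},{"claw":1,"tx":-3,"ty":0,"tz":0.2,"ax":0,"ay":2,"az":0},{"claw":1,"tx":-3,"ty":0,"tz":0.2,"ax":0,"ay":2,"az":0},{"claw":1,"tx":-3.5,"ty":0,"tz":0.2,"ax":0,"ay":1.5,"az":0}]}}

```text
time_s: 7.9
ee_pos: [0.5196, 0.3354, 0.1496]
tool_rot: [-0.072, 0.746, 0.656, 0.085]
ft_force: [-0.2, 10.3, -1.2]
finger_gap: 0.185
```

```bash
python3 - <<'E'
from h import *
from rig import env
rel(env,[.5217,.3482,.1462])
E
```

```text
t 7.9 d tool0 mm [-12.9  -0.5  -3.4] rot [-0.25 12.84  0.03] F [10.1 -1.5  1.2] M [ 0.24  1.67 -0.  ] gap 15.8
```

{"method": "send_rows", "body": {"rows": [{"claw":1,"tx":-3.5,"ty":0,"tz":2.5,"ax":0,"ay":0,"az":0},{"claw":1,"tx":-3.5,"ty":0,"tz":2,"ax":0,"ay":0,"az":0}]}}

```text
time_s: 8.15
ee_pos: [0.5196, 0.3348, 0.1495]
tool_rot: [-0.078, 0.746, 0.655, 0.092]
ft_force: [-3.6, 8.2, 5.0]
finger_gap: 0.181
```

```bash
python3 - <<'E'
from h import *
from rig import env
rel(env,[.5217,.3482,.1462])
import cv2
cv2.imwrite("pics/w5.png",env.snapshot("wrist")[:,:,::-1])
E
```

```text
t 8.15 d tool0 mm [-13.6  -0.4  -3.3] rot [-0.32 13.86  0.1 ] F [ 7.7 -4.6 -5. ] M [ 0.81  1.52 -0.13] gap 15.4
```

View pics/w5.png

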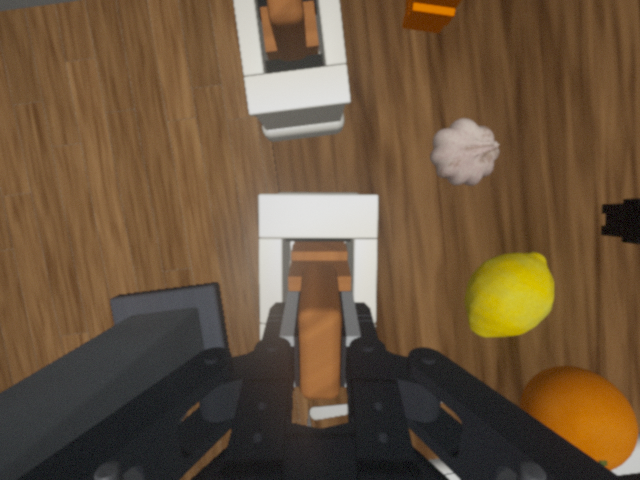

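{"method": "send_rows", "body": {"rows": [{"claw":1,"tx":-6,"ty":0,"tz":1.5,"ax":0,"ay":-0.5,"az":0},{"claw":1,"tx":-6,"ty":0,"tz":1.5,"ax":0,"ay":-0.5,"az":0}]}}

```text
time_s: 8.45
ee_pos: [0.5191, 0.3326, 0.1495]
tool_rot: [-0.079, 0.746, 0.654, 0.096]
ft_force: [-1.0, 14.4, 1.8]
finger_gap: 0.178
```

```bash
python3 - <<'E'
from h import *
from rig import env
rel(env,[.5217,.3482,.1462])
E
```

```text
t 8.45 d tool0 mm [-15.8  -0.6  -3.3] rot [-0.47 14.34  0.19] F [14.1 -2.8 -1.8] M [ 0.55  2.75 -0.19] gap 15.2
```

{"method": "send_rows", "body": {"rows": [{"claw":1,"tx":-7,"ty":0,"tz":1.5,"ax":0,"ay":-0.5,"az":0},{"claw":1,"tx":3,"ty":0,"tz":0,"ax":0,"ay":-2,"az":0},{"claw":1,"tx":3,"ty":0,"tz":0,"ax":0,"ay":-2,"az":0},{"claw":1,"tx":3,"ty":0,"tz":0,"ax":0,"ay":-2,"az":0},{"claw":1,"tx":3,"ty":0,"tz":0,"ax":0,"ay":-2,"az":0},{"claw":1,"tx":3,"ty":0,"tz":0,"ax":0,"ay":-2,"az":0},{"claw":1,"tx":3,"ty":0,"tz":0,"ax":0,"ay":-2,"az":0}]}}

```text
time_s: 9.32
ee_pos: [0.521, 0.3461, 0.1517]
tool_rot: [-0.006, 0.752, 0.659, 0.013]
ft_force: [-2.2, -6.0, 2.8]
finger_gap: 0.18
```

```bash
python3 - <<'E'
from h import *
from rig import env
rel(env,[.5217,.3482,.1462])
E
```

```text
t 9.32 d tool0 mm [-2.2 -0.4 -5.5] rot [-0.52  1.57  0.3 ] F [-6.2 -1.5 -2.8] M [ 0.2  -1.2   0.01] gap 15.3
```

{"method": "send_rows", "body": {"rows": [{"claw":1,"tx":2.5,"ty":0.3,"tz":0,"ax":0.5,"ay":-1.5,"az":0},{"claw":1,"tx":0,"ty":0,"tz":-4,"ax":0,"ay":0,"az":0},{"claw":1,"tx":0,"ty":0,"tz":-4,"ax":0,"ay":0,"az":0}]}}

```text
time_s: 9.7
ee_pos: [0.521, 0.3475, 0.1584]
tool_rot: [0.002, 0.752, 0.659, -0.004]
ft_force: [0.8, -2.5, -3.6]
finger_gap: 0.181
```

```bash
python3 - <<'E'
from h import *
from rig import env
rel(env,[.5217,.3482,.1462])
import cv2
cv2.imwrite("pics/w6.png",env.snapshot("wrist")[:,:,::-1])
a=env.snapshot("scene")[:,:,::-1]
cv2.imwrite("pics/s6.png",cv2.resize(a[250:390,195:345],(640,600),interpolation=cv2.INTER_CUBIC))
E
```

```text
t 9.7 d tool0 mm [ -0.8  -0.6 -12.2] rot [ 0.13 -0.44  0.27] F [-2.4  1.1  3.6] M [-0.05 -0.43  0.06] gap 15.3
```

View pics/w6.png

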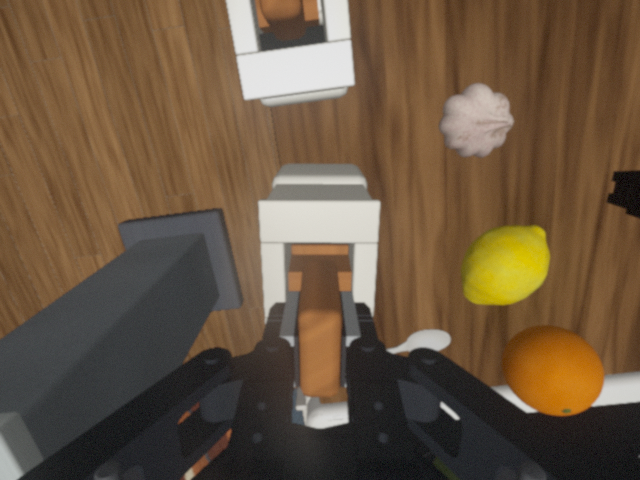

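View pics/s6.png

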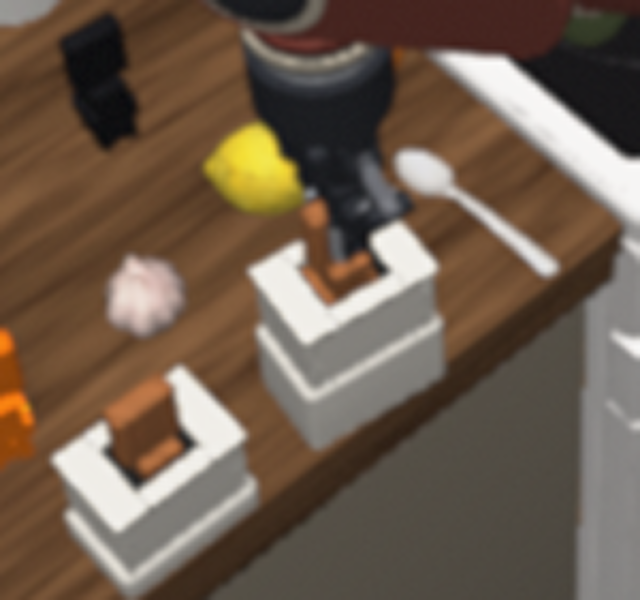

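{"method": "send_rows", "body": {"rows": [{"claw":1,"tx":0.5,"ty":0.3,"tz":-8,"ax":0,"ay":0.4,"az":0},{"claw":1,"tx":0,"ty":0,"tz":-10,"ax":0,"ay":0,"az":0},{"claw":1,"tx":0,"ty":0,"tz":-10,"ax":0,"ay":0,"az":0},{"claw":1,"tx":0,"ty":0,"tz":-10,"ax":0,"ay":0,"az":0},{"claw":1,"tx":0,"ty":0,"tz":-10,"ax":0,"ay":0,"az":0}]}}

```text
time_s: 10.42
ee_pos: [0.5221, 0.3493, 0.2119]
tool_rot: [-0.002, 0.752, 0.659, 0.002]
ft_force: [0.7, 0.1, -1.7]
finger_gap: 0.177
```

```bash
python3 - <<'E'
from h import *
from rig import env
rel(env,[.5217,.3482,.1462])
import cv2
cv2.imwrite("pics/w7.png",env.snapshot("wrist")[:,:,::-1])
a=env.snapshot("scene")[:,:,::-1]
cv2.imwrite("pics/s7.png",cv2.resize(a[250:390,195:345],(640,600),interpolation=cv2.INTER_CUBIC))
E
```

```text
t 10.43 d tool0 mm [  1.2   0.3 -65.7] rot [-0.04  0.32  0.28] F [0.2 0.6 1.7] M [-0.02 -0.04  0.06] gap 15.0
```

View pics/w7.png

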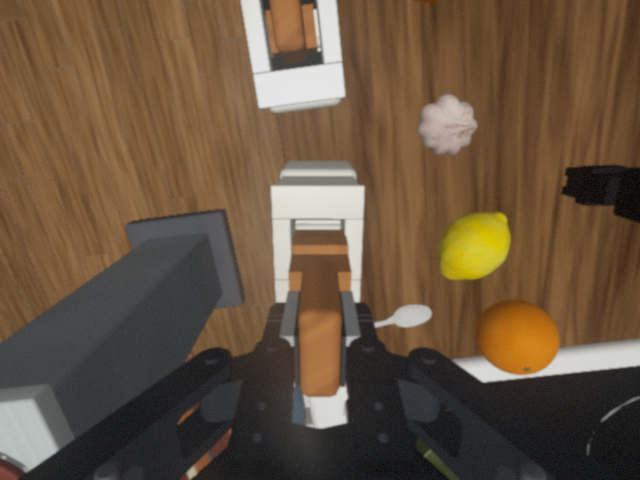

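View pics/s7.png

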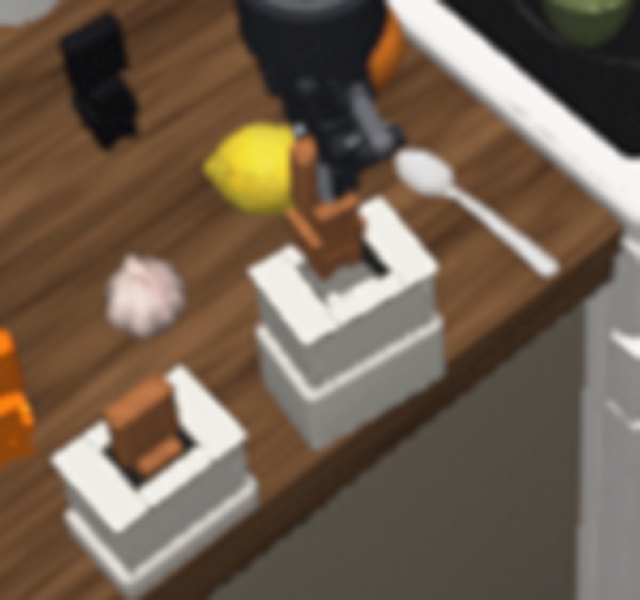

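{"method": "send_rows", "body": {"rows": [{"claw":1,"tx":-1,"ty":0,"tz":-20,"ax":0,"ay":0,"az":0},{"claw":1,"tx":0,"ty":0,"tz":-20,"ax":0,"ay":0,"az":0},{"claw":1,"tx":0,"ty":0,"tz":0,"ax":0,"ay":0,"az":0}]}}

```text
time_s: 10.9
ee_pos: [0.5227, 0.3484, 0.2564]
tool_rot: [-0.001, 0.752, 0.659, 0.004]
ft_force: [0.2, 0.0, -1.9]
finger_gap: 0.178
```

```bash
python3 - <<'E'
from h import *
from rig import env
import cv2
rel(env,[.5217,.3482,.1462])
s=env.read_state(); np.save("s8.npy",dict(p=s["ee_pos"],q=s["tool_rot"]),allow_pickle=True)
for n in ("wrist","scene","top"):
    np.save(f"m8{n}.npy",env.camera_model(n),allow_pickle=True)
    cv2.imwrite(f"pics/{n}8.png",env.snapshot(n)[:,:,::-1])
a=cv2.imread("pics/scene8.png");cv2.imwrite("pics/s8.png",cv2.resize(a[260:360,230:340],(660,600),interpolation=cv2.INTER_CUBIC))
a=cv2.imread("pics/wrist8.png");cv2.imwrite("pics/w8.png",cv2.resize(a[200:420,240:400],(436,600),interpolation=cv2.INTER_CUBIC))
E
```

```text
t 10.9 d tool0 mm [   0.4    1.  -110.2] rot [-0.21  0.44  0.28] F [0.  0.2 1.9] M [ 0.   -0.01  0.01] gap 15.1
```

View pics/s8.png

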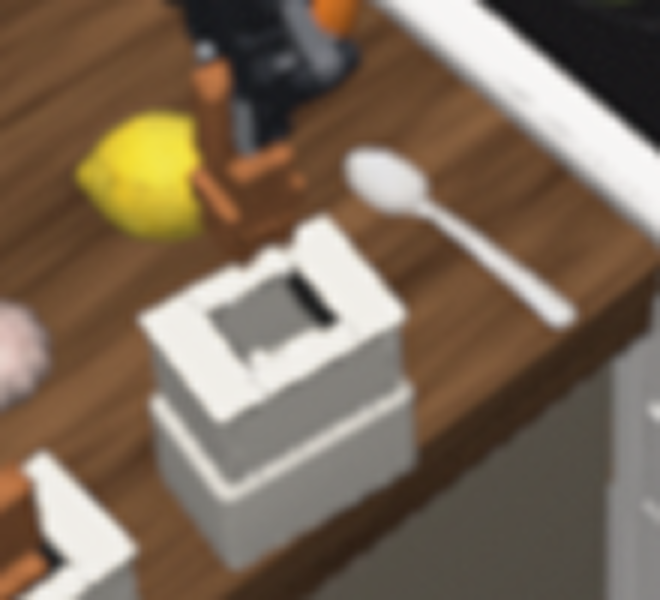

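View pics/w8.png

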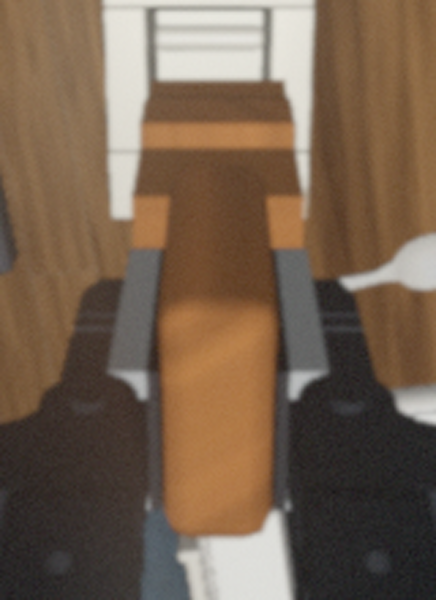

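View pics/top8.png

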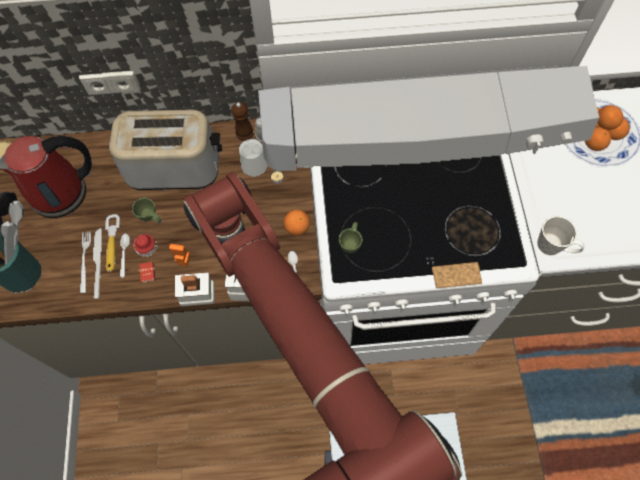

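```bash
cat > fitst.py <<'E'
from h import *
import sys
def model(p,pts):
    # p: phi deg (about tool y), x,y offset mm of stopper axis point at h, h= height above underside at TCP
    phi,x0,y0,h=p
    q=np.array(pts,float); v=np.c_[q[:,0],q[:,1],-(q[:,2]-h)]
    return (R.from_rotvec([0,np.radians(phi),0]).apply(v)+[x0,y0,0])/1e3
pts=[];px=[]
def add(x,y,z,u,v): pts.append((x,y,z));px.append((u,v))
for a in [(17,-15,34,145,123),(17,15,34,294,123),(12,-15,34,142,148),(12,15,34,294,148),(12,-15,54,135,197),(12,15,54,302,195),
 (20,-8,100,162,313),(20,8,100,277,309),(-20,-8,100,163,535),(-20,8,100,274,535),(17,-15,20,150,97),(17,15,20,287,97)]: add(*a)
px=np.array(px)/2.725+[240,200]
m=np.load("m8wrist.npy",allow_pickle=True).item();s=np.load("s8.npy",allow_pickle=True).item()
r=Rq(s["q"])
f=lambda p:(proj(m,r.apply(model(p,pts))+s["p"])-px).ravel()
o=least_squares(f,[0,0,0,80],loss="soft_l1")
print(o.x); print(np.round(f(o.x).reshape(-1,2),1).tolist())
E
python3 fitst.py
```

```text
[ 4.17802364 -3.73314785  0.61957035 87.34639001]
[[-0.9, 0.6], [0.2, 0.5], [0.4, -0.2], [-0.0, -0.3], [0.1, -0.3], [-0.0, 0.4], [-1.2, -0.7], [0.8, 0.7], [0.9, -0.2], [-0.5, -0.2], [-1.0, -0.1], [1.0, -0.1]]
```

```bash
cat > place.py <<'E'
from h import *
import sys
phi,x0,y0,h=4.18,-3.73,.62,87.35
Rt=tool(0)*R.from_rotvec([0,np.radians(-phi),0])
u=Rt.apply((R.from_rotvec([0,np.radians(phi),0]).apply([0,0,h])+[x0,y0,0])/1e3)
def tcp(x,y,z): return np.array([x,y,z])-u
E
python3 - <<'E'
from place import *
from rig import env
print("final tcp",tcp(.509,-.230,.0105))
plan(env,np.array([.45,.25,.22]),Rt,3)
r=Rt
for a,b,n in (([.45,.25,.22],[.45,-.227,.18],9),):
    print(Rt.inv().apply(np.subtract(b,a))/n*1e3)
E
```

```text
final tcp [ 0.50838    -0.22627992  0.09757812]
t 11.05 pos [0.5215 0.3478 0.2529] remain world mm [-71.5 -97.8 -32.9] rot deg [-0.3 -4.4 -7.6]
{"tx":-35.5,"ty":-19.3,"tz":10.8,"ax":-0.10,"ay":-1.48,"az":-2.53},
{"tx":-34.3,"ty":-20.9,"tz":11.7,"ax":-0.10,"ay":-1.48,"az":-2.53},
{"tx":-33.1,"ty":-22.4,"tz":12.5,"ax":-0.10,"ay":-1.48,"az":-2.53},
[-52.53506317   0.           8.29579554]
```

{"method": "send_rows", "body": {"rows": [{"claw":1,"tx":-20,"ty":-15,"tz":0,"ax":-0.1,"ay":-1.5,"az":-2.5},{"claw":1,"tx":-30,"ty":-22,"tz":5,"ax":-0.1,"ay":-1.5,"az":-2.5},{"claw":1,"tx":-35,"ty":-22,"tz":8,"ax":-0.1,"ay":-1.5,"az":-2.5},{"claw":1,"tx":-38,"ty":-10,"tz":8,"ax":0,"ay":0,"az":0},{"claw":1,"tx":-38,"ty":0,"tz":8,"ax":0,"ay":0,"az":0},{"claw":1,"tx":-38,"ty":0,"tz":6,"ax":0,"ay":0,"az":0},{"claw":1,"tx":-38,"ty":0,"tz":6,"ax":0,"ay":0,"az":0},{"claw":1,"tx":-38,"ty":0,"tz":6,"ax":0,"ay":0,"az":0},{"claw":1,"tx":-38,"ty":0,"tz":6,"ax":0,"ay":0,"az":0},{"claw":1,"tx":-38,"ty":0,"tz":6,"ax":0,"ay":0,"az":0}]}}

```text
time_s: 12.3
ee_pos: [0.439, -0.0102, 0.2055]
tool_rot: [0.023, 0.703, 0.71, -0.034]
ft_force: [0.3, 0.9, -0.9]
finger_gap: 0.177
```

```bash
python3 - <<'E'
from place import *
from rig import env
plan(env,np.array([.46,-.2263,.17]),Rt,6)
E
```

```text
t 12.3 pos [ 0.439  -0.0102  0.2055] remain world mm [  21.  -216.1  -35.5] rot deg [-0.9  0.4  0.6]
{"tx":-35.5,"ty":3.3,"tz":8.7,"ax":-0.15,"ay":0.06,"az":0.10},
{"tx":-35.5,"ty":3.3,"tz":8.7,"ax":-0.15,"ay":0.06,"az":0.10},
{"tx":-35.5,"ty":3.3,"tz":8.6,"ax":-0.15,"ay":0.06,"az":0.10},
{"tx":-35.5,"ty":3.4,"tz":8.6,"ax":-0.15,"ay":0.06,"az":0.10},
{"tx":-35.5,"ty":3.4,"tz":8.6,"ax":-0.15,"ay":0.06,"az":0.10},
{"tx":-35.5,"ty":3.5,"tz":8.5,"ax":-0.15,"ay":0.06,"az":0.10},
```

{"method": "send_rows", "body": {"rows": [{"claw":1,"tx":-36,"ty":3,"tz":8,"ax":-0.2,"ay":0,"az":0.1},{"claw":1,"tx":-36,"ty":3,"tz":8,"ax":-0.2,"ay":0,"az":0.1},{"claw":1,"tx":-36,"ty":3,"tz":8,"ax":-0.2,"ay":0,"az":0.1},{"claw":1,"tx":-36,"ty":3,"tz":8,"ax":-0.2,"ay":0,"az":0.1},{"claw":1,"tx":-33,"ty":4,"tz":8,"ax":-0.1,"ay":0,"az":0.1},{"claw":1,"tx":-20,"ty":4,"tz":6,"ax":0,"ay":0,"az":0},{"claw":1,"tx":0,"ty":0,"tz":0,"ax":0,"ay":0,"az":0}]}}

```text
time_s: 13.18
ee_pos: [0.4557, -0.2168, 0.167]
tool_rot: [0.023, 0.708, 0.706, -0.029]
ft_force: [0.2, 0.9, -1.5]
finger_gap: 0.179
```

```bash
python3 - <<'E'
from place import *
from rig import env
import cv2
plan(env,np.array([.5084,-.2263,.12]),Rt,3)
s=env.read_state(); np.save("s9.npy",dict(p=s["ee_pos"],q=s["tool_rot"]),allow_pickle=True)
m=env.camera_model("wrist");np.save("m9.npy",m,allow_pickle=True)
a=env.snapshot("wrist")[:,:,::-1];cv2.imwrite("pics/w9.png",a)
b=env.snapshot("scene")[:,:,::-1];cv2.imwrite("pics/s9.png",b)
E
```

```text
t 13.18 pos [ 0.4557 -0.2168  0.167 ] remain world mm [ 52.7  -9.5 -47. ] rot deg [-0.5  0.  -0.1]
{"tx":-2.0,"ty":17.7,"tz":15.7,"ax":-0.17,"ay":0.01,"az":-0.04},
{"tx":-2.0,"ty":17.7,"tz":15.7,"ax":-0.17,"ay":0.01,"az":-0.04},
{"tx":-2.0,"ty":17.6,"tz":15.8,"ax":-0.17,"ay":0.01,"az":-0.04},
```

View pics/w9.png

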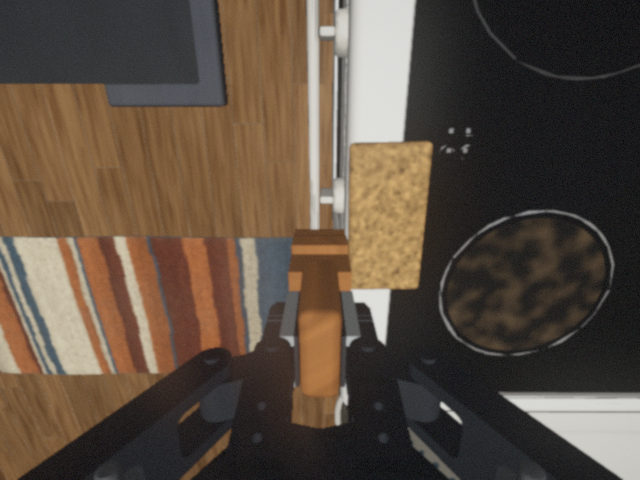

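View pics/s9.png

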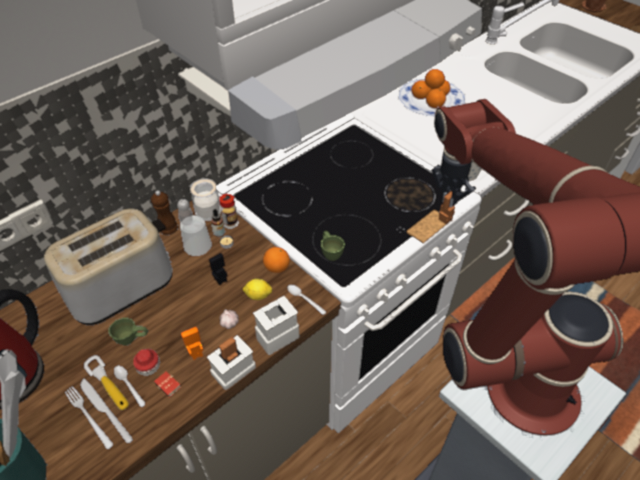

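```bash
python3 - <<'E'
import cv2
b=cv2.imread("pics/w9.png")
cv2.imwrite("pics/w9c.png",cv2.resize(b[130:300,330:450],(424,600),interpolation=cv2.INTER_CUBIC))
cv2.imwrite("pics/w9d.png",cv2.resize(b[200:420,240:400],(436,600),interpolation=cv2.INTER_CUBIC))
E
```

```text
(no output)
```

View pics/w9c.png

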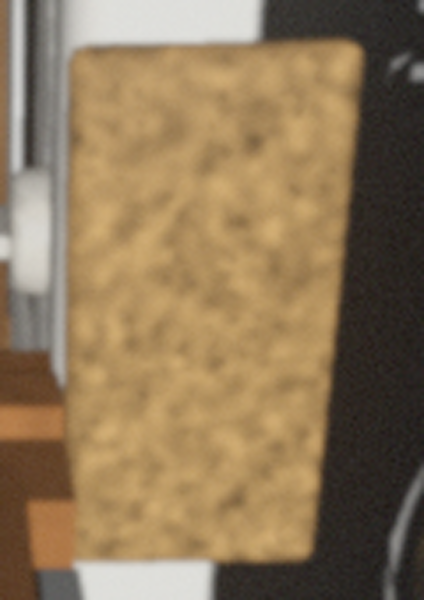

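View pics/w9d.png

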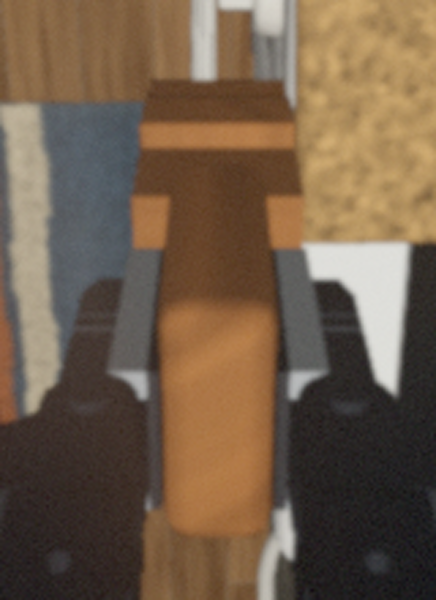

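```bash
python3 - <<'E'
from place import *
m=np.load("m9.npy",allow_pickle=True).item()
w=np.array([(364,41),(314,560),(78,560),(70,45)])/3.533+[330,130]
print(fit([(m,w)],.064,.13,[.51,-.23,.01,0],.01),fit([(m,w)],.064,.13,[.51,-.23,.01,0]))
E
```

```text
(array([ 0.51148993, -0.2293165 ,  0.01      ,  0.02920879]), array([ 0.9, -1. ,  1.6, -0.4, -2.5,  1.2, -0.2,  0.6])) (array([ 0.51204182, -0.23016529,  0.00712919,  0.02879755]), array([ 0.5, -0.4,  1.3, -1.3, -2.1,  0.3,  0.3,  1.2]))
```

{"method": "send_rows", "body": {"rows": [{"claw":1,"tx":-2,"ty":18,"tz":14,"ax":-0.2,"ay":0,"az":0},{"claw":1,"tx":-2,"ty":18,"tz":14,"ax":-0.2,"ay":0,"az":0},{"claw":1,"tx":-2,"ty":18,"tz":14,"ax":-0.1,"ay":0,"az":0},{"claw":1,"tx":0,"ty":0,"tz":8,"ax":0,"ay":0,"az":0},{"claw":1,"tx":0,"ty":0,"tz":2,"ax":0,"ay":0,"az":0}]}}

```text
time_s: 13.9
ee_pos: [0.5121, -0.2201, 0.1164]
tool_rot: [0.027, 0.704, 0.709, -0.025]
ft_force: [0.6, 0.4, -1.8]
finger_gap: 0.178
```

```bash
python3 - <<'E'
from place import *
from rig import env
plan(env,tcp(.5105,-.2297,.0105),Rt,1)
print(env.read_state()["ft_force"])
E
```

```text
t 13.9 pos [ 0.5121 -0.2201  0.1164] remain world mm [ -2.3  -5.8 -18.8] rot deg [0.2 0.  0.4]
{"tx":-4.4,"ty":-2.4,"tz":19.2,"ax":0.22,"ay":0.03,"az":0.37},
[ 0.55204028  0.40242721 -1.81523726]
```

{"method": "send_rows", "body": {"rows": [{"claw":1,"tx":-5,"ty":-2,"tz":7,"ax":0.2,"ay":0,"az":0.4},{"claw":1,"tx":-1,"ty":0,"tz":5,"ax":0,"ay":0,"az":0},{"claw":1,"tx":0,"ty":0,"tz":3,"ax":0,"ay":0,"az":0}]}}

```text
time_s: 14.28
ee_pos: [0.5096, -0.2275, 0.1022]
tool_rot: [0.027, 0.707, 0.706, -0.026]
ft_force: [0.2, 0.4, -2.5]
finger_gap: 0.176
```

```bash
python3 - <<'E'
from place import *
from rig import env
plan(env,tcp(.5105,-.2297,.0105),Rt,1)
print(env.read_state()["ft_force"])
E
```

```text
t 14.28 pos [ 0.5096 -0.2275  0.1022] remain world mm [ 0.2  1.5 -4.7] rot deg [ 0.1  0.1 -0.1]
{"tx":1.8,"ty":0.2,"tz":4.5,"ax":0.08,"ay":0.08,"az":-0.06},
[ 0.24882431  0.4464996  -2.53455014]
```

{"method": "send_rows", "body": {"rows": [{"claw":1,"tx":2,"ty":0,"tz":2.5,"ax":0,"ay":0,"az":0},{"claw":1,"tx":0,"ty":0,"tz":2,"ax":0,"ay":0,"az":0}]}}

```text
time_s: 14.52
ee_pos: [0.5095, -0.2259, 0.0974]
tool_rot: [0.027, 0.707, 0.706, -0.026]
ft_force: [1.4, 0.3, -1.1]
finger_gap: 0.18
```

```bash
python3 - <<'E'
from place import *
from rig import env
plan(env,tcp(.5105,-.2297,.0105),Rt,1)
print(env.read_state()["ft_force"])
import cv2
b=env.snapshot("scene")[:,:,::-1];cv2.imwrite("pics/s10.png",cv2.resize(b[160:260,390:500],(660,600),interpolation=cv2.INTER_CUBIC))
E
```

```text
t 14.53 pos [ 0.5095 -0.2259  0.0974] remain world mm [ 0.4 -0.1  0.1] rot deg [ 0.1  0.1 -0.1]
{"tx":-0.1,"ty":0.4,"tz":-0.1,"ax":0.09,"ay":0.09,"az":-0.09},
[ 1.40798294  0.30603607 -1.11244879]
```

View pics/s10.png

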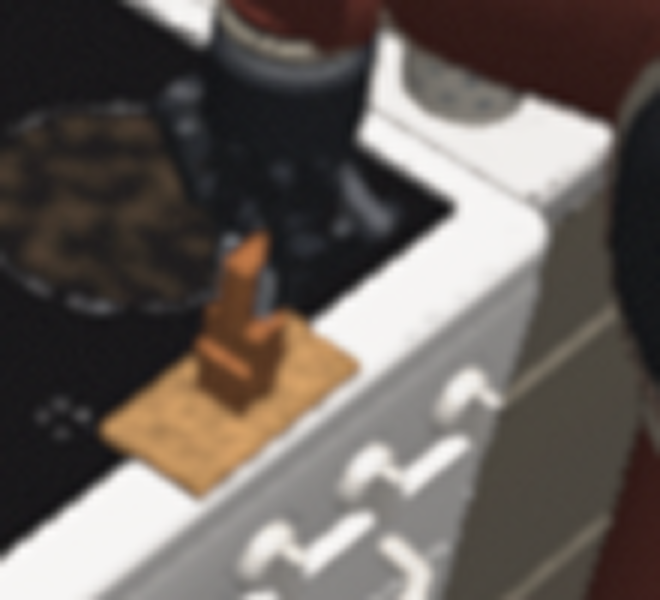

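{"method": "send_rows", "body": {"rows": [{"claw":1,"tx":0,"ty":0.3,"tz":1,"ax":0,"ay":0,"az":0},{"claw":1,"tx":0,"ty":0,"tz":1,"ax":0,"ay":0,"az":0}]}}

```text
time_s: 14.82
ee_pos: [0.5099, -0.2261, 0.0953]
tool_rot: [0.027, 0.707, 0.706, -0.026]
ft_force: [0.5, -0.4, -1.2]
finger_gap: 0.18
```

```bash
python3 - <<'E'
from place import *
from rig import env
plan(env,tcp(.5105,-.2297,.0105),Rt,1)
print(env.read_state()["ft_force"],env.read_state()["ft_torque"])
E
```

```text
t 14.82 pos [ 0.5099 -0.2261  0.0953] remain world mm [-0.   0.1  2.3] rot deg [ 0.1  0.1 -0.1]
{"tx":-0.0,"ty":-0.0,"tz":-2.3,"ax":0.10,"ay":0.09,"az":-0.09},
[ 0.48898957 -0.4228809  -1.16849623] [ 0.06767855 -0.00211201 -0.04665507]
```

Not yet in contact; continue down gently.

{"method": "send_rows", "body": {"rows": [{"claw":1,"tx":0,"ty":0,"tz":1,"ax":0,"ay":0,"az":0},{"claw":1,"tx":0,"ty":0,"tz":1,"ax":0,"ay":0,"az":0}]}}

```text
time_s: 15.08
ee_pos: [0.5102, -0.2265, 0.0945]
tool_rot: [0.027, 0.707, 0.706, -0.026]
ft_force: [-4.1, 2.5, 7.6]
finger_gap: 0.179
```

```bash
python3 - <<'E'
from place import *
from rig import env
plan(env,tcp(.5105,-.2297,.0105),Rt,1)
print(env.read_state()["ft_force"],env.read_state()["ft_torque"])
E
```

```text
t 15.07 pos [ 0.5102 -0.2265  0.0945] remain world mm [-0.3  0.5  3.1] rot deg [ 0.1  0.1 -0.1]
{"tx":0.3,"ty":-0.3,"tz":-3.1,"ax":0.09,"ay":0.11,"az":-0.08},
[-4.13368623  2.45399774  7.58576987] [ 0.49957356  0.75718299 -0.03433442]
```

{"method": "send_rows", "body": {"rows": [{"claw":1,"tx":0,"ty":0,"tz":-0.3,"ax":0,"ay":0,"az":0},{"claw":0.6,"tx":0,"ty":0,"tz":0,"ax":0,"ay":0,"az":0},{"claw":0.3,"tx":0,"ty":0,"tz":0,"ax":0,"ay":0,"az":0},{"claw":0.3,"tx":0,"ty":0,"tz":0,"ax":0,"ay":0,"az":0},{"claw":0.3,"tx":0,"ty":0,"tz":0,"ax":0,"ay":0,"az":0}]}}

```text
time_s: 15.7
ee_pos: [0.5107, -0.2267, 0.0949]
tool_rot: [0.028, 0.707, 0.706, -0.026]
ft_force: [0.3, -0.7, -0.8]
finger_gap: 0.701
```

```bash
python3 - <<'E'
from place import *
from rig import env
import cv2
plan(env,tcp(.5105,-.2297,.0105),tool(0),1)
s=env.read_state();print(s["ft_force"],s["finger_gap"])
cv2.imwrite("pics/w11.png",env.snapshot("wrist")[:,:,::-1])
E
```

```text
t 15.7 pos [ 0.5107 -0.2267  0.0949] remain world mm [-0.8  0.8  2.6] rot deg [ 0.2  4.3 -0.1]
{"tx":0.6,"ty":-0.8,"tz":-2.7,"ax":0.18,"ay":4.34,"az":-0.08},
[ 0.28436103 -0.72535033 -0.81705714] 0.7006227838997878
```

View pics/w11.png

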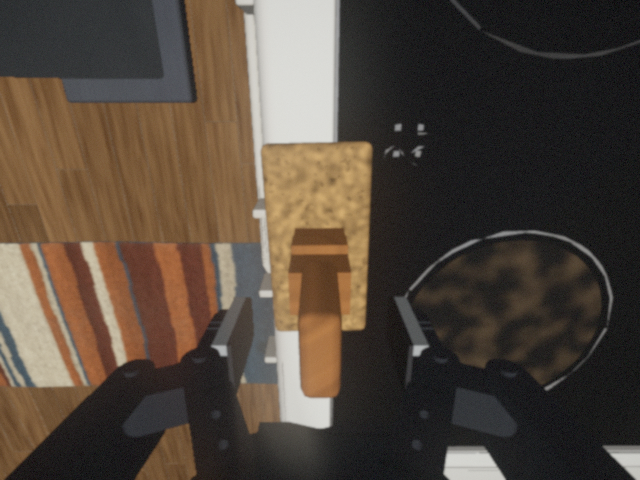

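{"method": "send_rows", "body": {"rows": [{"claw":0.3,"tx":0,"ty":0,"tz":-8,"ax":0,"ay":0,"az":0},{"claw":0.3,"tx":0,"ty":0,"tz":-20,"ax":0,"ay":0,"az":0},{"claw":0.3,"tx":0,"ty":0,"tz":-25,"ax":0,"ay":0,"az":0},{"claw":0.3,"tx":0,"ty":0,"tz":-20,"ax":0,"ay":0,"az":0},{"claw":0.3,"tx":0,"ty":-30,"tz":-8,"ax":0,"ay":0,"az":0},{"claw":0.3,"tx":0,"ty":-40,"tz":0,"ax":0,"ay":0,"az":0},{"claw":0.3,"tx":0,"ty":-20,"tz":0,"ax":0,"ay":0,"az":0},{"claw":0.3,"tx":0,"ty":0,"tz":0,"ax":0,"ay":0,"az":0}]}}

```text
time_s: 16.75
ee_pos: [0.4195, -0.2208, 0.183]
tool_rot: [0.031, 0.707, 0.706, -0.025]
ft_force: [-0.2, 0.7, 0.2]
finger_gap: 0.699
```

```bash
python3 - <<'E'
from place import *
from rig import env
import cv2
s=env.read_state();print(s["ee_pos"],s["ft_force"])
m=env.camera_model("wrist");np.save("m12.npy",m,allow_pickle=True)
cv2.imwrite("pics/w12.png",env.snapshot("wrist")[:,:,::-1])
a=env.snapshot("scene")[:,:,::-1];b=env.snapshot("top")[:,:,::-1]
c=np.hstack([cv2.resize(a[160:260,390:490],(400,400),interpolation=cv2.INTER_CUBIC),cv2.resize(b[210:310,400:500],(400,400),interpolation=cv2.INTER_CUBIC)])
cv2.imwrite("pics/c12.png",c); cv2.imwrite("pics/s12.png",a)
E
```

```text
[ 0.41952725 -0.22078745  0.18301738] [-0.19640591  0.7040847   0.20962929]
```

View pics/w12.png

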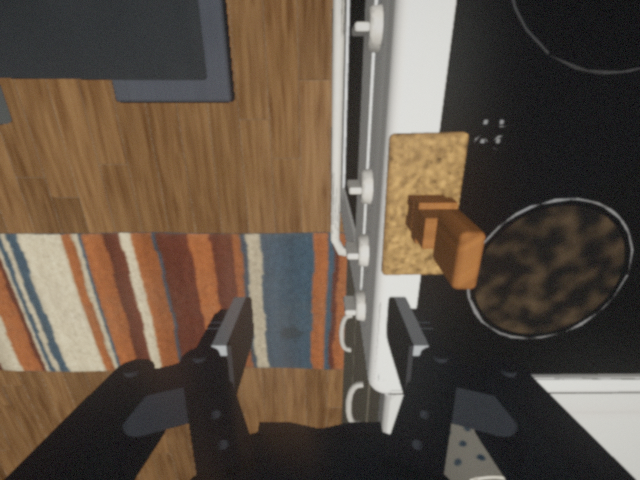

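View pics/c12.png

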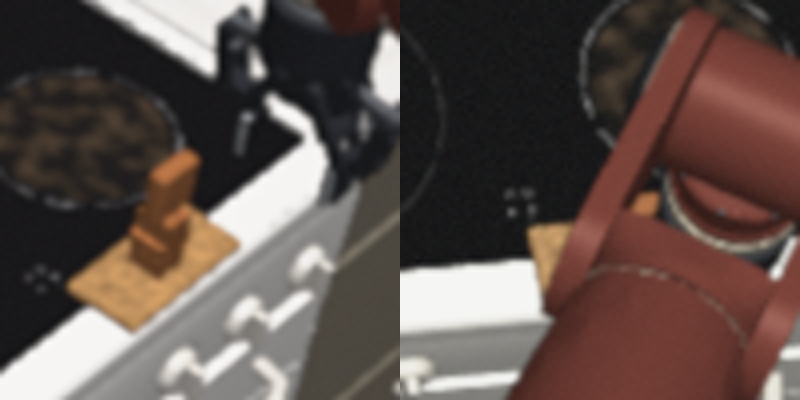

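View pics/s12.png

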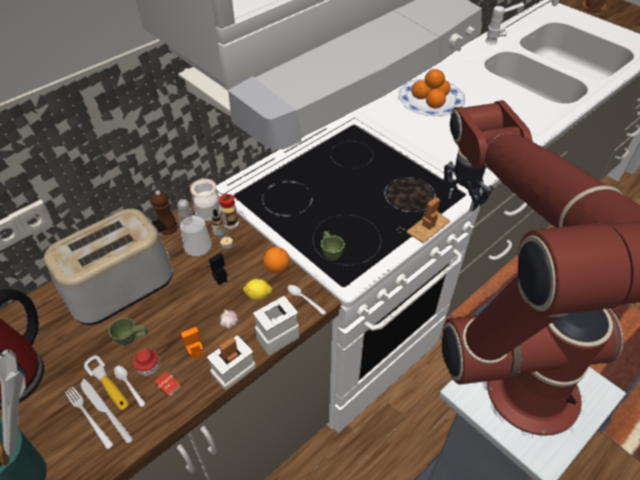

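```bash
python3 - <<'E'
from h import *
import cv2
m=np.load("m12.npy",allow_pickle=True).item()
im=cv2.imread("pics/w12.png")
x,y,z=.5105,-.2297,.009
def box(dx,dy,h): return np.array([[x+dx/2,y+dy/2,z+h],[x+dx/2,y-dy/2,z+h],[x-dx/2,y-dy/2,z+h],[x-dx/2,y+dy/2,z+h]])
big=cv2.resize(im[120:300,370:510],None,fx=3.3,fy=3.3,interpolation=cv2.INTER_CUBIC)
for b,c in ((box(.016,.04,.1),(255,0,0)),(box(.03,.026,0),(0,255,0)),(box(.03,.034,.034),(0,255,255)),(rect([x,y,.01,.02],.064,.13),(0,0,255))):
    p=((proj(m,b)-[370,120])*3.3).astype(int); cv2.polylines(big,[p],True,c,1)
cv2.imwrite("pics/o12.png",big)
E
```

```text
(no output)
```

View pics/o12.png

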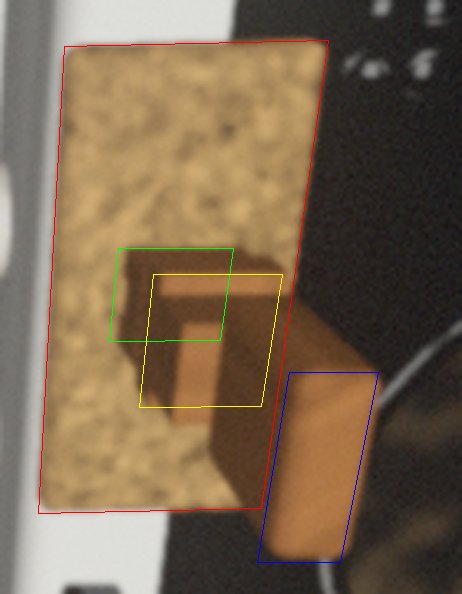

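```bash
python3 - <<'E'
from rig import env
print(env.close_job())
E
```

```text
the job is handed in; nothing more can be done
None
```

The tall jar's stopper is out and standing upright on the middle of the trivet. I handed the job in at about 17 s of the 58 s allowed.

- **Freeing it:** I gripped the stopper across its thickness and rocked it about +16.6 mm and −16 mm along the grip's length, with the sideways force at no more than about 15 N in the readings between moves. It then pulled straight out with almost no resistance.
- **Placing it:** It had turned about 4° in the fingers. I tilted the tool to set it down vertical, pressed it with about 8 N of contact, opened the fingers, rose and backed out to the front.
- **Last checks:** The pictures show it upright, with the foot about 2–3 mm from the estimated trivet centre. The gripper is clear, with about 0 N on it. The lower stopper and the look-alikes are where they were.
- **Disagreements:**
  - The wrist camera made the jar look about 5% smaller than stated. I put that down to its rim being narrower than its 94 x 62 mm outline, and used the stated height.
  - The stopper touched the trivet about 3 mm lower than I had calculated.

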